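# Turn a wheelchair wheel valve-up for the pump

## Task

Turn the wheel on the stand by pushing its spokes with the fingertips, one spoke after another, until the valve stem with the yellow cap is straight up at the top of the wheel, in line with the red pointer. Turn it steadily rather than spinning it, and do not touch the freshly disinfected tyre or the valve stem. Leave everything else where it is and finish with the wheel at rest and the hand clear.

Things in the scene. Friction and masses are not known exactly. Their poses are not given: they have to be found in the camera images.
- stand: grey stand fixed to the table, base 18 mm thick, from 170 mm before its origin to 190 behind, 230 to each side. Origin on the table straight below the wheel's centre; x level, roughly away from the robot, z up. The wheel leans back on it: its plane rises at 40 degrees above level towards the stand's +x, its face looks up and to -x. A red pointer on a rear post marks the top, at 157 to 193 mm wheel radius
- guard (a point): dark wire grille of the stand over the lower part of the wheel's face, 32 mm before the wheel's middle plane; this point lies on it at 70 mm radius straight down the slope from the hub. Only the upper sector, within 70 degrees either side of the top, is open to a finger, so a spoke can be followed only part of the way and then the next one must be taken
- wheel: blue-rimmed wheelchair wheel, 299 mm over the tyre; origin at its centre in its middle plane, z along the axle out of the face, x from centre to valve stem. Five straight white spokes 12 mm wide, 16 mm thick from hub to rim, at 36, 108, 180, 252, 324 degrees from the stem. Turns either way without limit; bearing friction (0.15 N m, 2.5 N at 60 mm radius) stops it almost at once when let go
- tyre: the wheel's tyre, a dark rubber ring from 120 to 150 mm radius, 29 mm thick; origin at the wheel's centre. Not to be touched
- stem: the valve stem with its yellow cap, on the inside of the rim midway between two spokes, pointing at the hub, from 114 down to 88 mm radius, 15 mm thick; the rim at its foot is painted yellow for 33 mm; origin at the wheel's centre. Not to be touched
- hub (a point): the wheel's centre, on the axle in the middle plane, 155 mm above the table. The black hub has 20 mm radius and stands 31 mm proud of the middle plane before and 25 mm behind; the post carrying it runs squarely back from it. Spokes are free from 20 to 114 mm radius (inside of the rim), and nothing else lies within 40 mm behind them in the open sector
- stem_mid (a point): point on the valve stem, at 100 mm radius from the wheel's centre in the middle plane; it turns with the wheel
- top_mark (a point): fixed point of the stand where stem_mid lies when the stem is exactly at the top: 100 mm from the hub up the slope, towards the red pointer
- spanner: steel open-ended spanner, 150 mm long, lying in a shallow white tray at the stand's side; origin at the centre of its underside near its middle. Leave alone
- cap_jar: small white jar with blue lid, 40 mm across, 50 mm tall, standing in a shallow white tray at the stand's side; origin at the centre of its underside. Leave alone
- spray: white bottle with blue cap, 60 mm across, 160 mm tall; origin at the centre of its underside. Leave alone
- gauge: round steel pressure gauge lying face up, 64 mm across, 22 mm thick, with a brass nipple; origin at the centre of its underside. Leave alone
- bellows: white ribbed column, 68 mm across, 122 mm tall; origin at the centre of its underside. Leave alone
- mug: blue mug, 80 mm across, 90 mm tall; origin at the centre of its underside. Leave alone
- lever: orange plastic tyre lever lying flat, 120 mm long, 7 mm thick; origin at the centre of its underside. Leave alone

How it is judged:
On the way, in this order (a step that is already met when the one before it is completed fails the run):
1. the fingers push the wheel (contact force between the fingers and wheel above 0.5 N), for 0.1 s.
2. the valve stem has come round to the top and the wheel is at rest (distance between stem_mid and top_mark below 0.012 m and angular speed of wheel below 0.05 rad/s), for 0.2 s.
At the end, for the whole second after the job is handed in: the middle of the valve stem is within 12 mm (about 7 degrees) of the top mark in line with the red pointer, and the wheel is at rest (under 0.05 rad/s) (all of step 2); the robot touches nothing.
It fails at once if the tyre is touched (over 1.5 N) (contact force between any of the arm, the fingers and tyre above 1.5 N).
It fails at once if the valve stem is touched (over 1.5 N) (contact force between any of the arm, the fingers and stem above 1.5 N).
It fails at once if the wheel is spun (over 4 rad/s) (angular speed of wheel above 4 rad/s).
It fails at once if the wheel or the guard is shoved hard (over 40 N) (contact force between the fingers and stand above 40 N or contact force between the fingers and wheel above 40 N).
It fails at once if a bystander is moved, tipped or lifted (over 25 mm) (distance of any of spanner, cap_jar, spray, gauge, bellows, mug, lever from where it was at the start of the episode above 0.025 m).
It also fails if it takes over 58 s, if anything falls off the work surface, if the arm or the gripper's body presses on something with over 40 N, if the wrist force passes 120 N, or if a joint passes its speed limit or range.

## Robot

A 7-joint arm with a two-finger parallel gripper is mounted at the origin on the work surface. World frame = base frame: x ahead of the robot, y to its left, z up, the work surface at z = 0. Lengths are in m, angles in rad, forces in N, time in s.
With the tool pointing down it reaches from about 0.35 to 0.9 m from the base axis. Payload 19.9 kg.
Tool frame: the origin (TCP) lies on the centre line of the jaws, within the pads' length; the fingertips stand 25 mm ahead of it and the grasp point (between the pads) lies 6 mm ahead of it; z points along the fingers, y is the direction in which the jaws open and shut (so a half turn about z gives the same grasp; the last joint's range is limited). The gripper opens to 94 mm and grips with 3 to 60 N. Pads are 16 mm wide; open, the fingers measure 119 mm over their backs; the gripper's body (75 mm by 177 mm) begins 78 mm behind the grasp point.
Start: joints at [1.175, 0.417, -0.01, 1.614, 0.005, 1.111, -0.053], TCP at [0.217, -0.586, 0.23] pointing down, gripper open.
Joint ranges: [-2.81, 2.81], [-0.39, 2.02], [-1.27, 1.25], [0.06, 2.57], [-1.19, 4.33], [0.19, 2], [-2.82, 2.82]. Speed limits (rad/s): [1.89, 1.89, 2.39, 2.39, 3.01, 3.01, 3.01].

## Interface

Orientations are given as a unit quaternion [x, y, z, w].
In Python, from bench import monitor, capture, camera_params, order, search_frame, regions_of, mark_of gives the robot as it stands.
- The arm moves only by the tool move_arm, never from a script. Its argument "series" is a list that holds one entry, the list of rows, each a list of 7 numbers: the shift along the world's x, y, z in mm, then the turn, a rotation vector about the world's x, y, z in degrees, then the opening, from -1 (shut) to 1 (fully open), so that 0 is half open. A call has 1 to 10 rows; each row shifts and turns the commanded pose from where the row before left it; what a row does not reach is not made up. A row lasts 1/10 s, in which the tool goes at most 50 mm and 8.59 degrees, less where a joint would pass 70% of its speed; a pose out of reach is approached as far as the arm can. A call is refused whole if a number of a shift passes 50 or a number of a turn 8.59, either way. A call with a gripper value outside its range is refused whole. The fingers move at their own pace and stop on an object; the grip force is fixed at half the most. Time passes only in rows, so rows that do not move let the fingers close. It gives the time, the measured TCP pose, the force and the opening at its end, in the units of the state.
- monitor.get_state(): the state, without advancing time (a new reading comes with each control period).
- capture(name): name is "side" or "top"; returns the picture (420x560x3 uint8, red, green, blue); there is no depth.
- camera_params(name): a dict with "K" (3x3 intrinsics, pixels), "k1" (the pictures are not rectified: a ray, as slopes to the right and down, at radius r is drawn at 1 + k1 r^2 times it, then the intrinsics apply), "extrinsics" (4x4, takes a point from camera to world coordinates). Camera axes: x right, y up, looking along -z (the intrinsics and any distortion apply to the point x, -y, -z); pixel columns grow to the right and rows downward; lengths in m; the calibration is good to about 2 mm. A picture is of the moment at which its call begins. camera_params takes no time and is no camera call.
- order.sign_off(): hands the job in, once; it reports no verdict.
Trained networks look in the newest picture that a camera, given by its name, has taken for a name from the list of things; names that differ only in an ending like _2 or _b are one class to them, and where a whole thing is asked for, a point or a joint stands for the part that bears it (a point fixed in the world has none). Each returns a list of dicts, best first, with "p" (0 to 1); they miss things now and then, are a little off and sometimes report something else, mostly with a low value. They report only what shows in the picture. A call takes as long as a camera call.
- search_frame(camera, label): "point" ([column, row] in pixels, amid what is visible of it).
- regions_of(camera, label): "region" (420x560 bool, what is visible of it) and "point" ([column, row] in pixels, amid what is visible of it).
- mark_of(camera, label): "point" ([column, row] in pixels: a listed point, or the origin of a listed thing).
The state is a dict: "t": time; "joint_pos": joint angles; "joint_velocities": joint speeds; "tau": joint torques, N m; "tool_pos": TCP position; "orientation": TCP orientation; "wrist_force": force on the tool from outside, world axes, zero at the start; "ft_torque": the same for the moment, N m; "grip_width": opening from 0.0 (shut) to 1.0 (fully open).
Only numpy, scipy, OpenCV 4.12 (cv2) and the standard library are available. Lean on these libraries where they do the work, as an engineer would, in place of code of your own. Each camera call takes 0.05 s, during which the arm holds its last target.

## Working session

There is one attempt and no reset: what is moved stays moved. The work goes in short steps, Python scripts to look and compute and a tool call to move; the robot and the scene stay as the last step left them, time stands still between calls to the robot, and variables do not carry over. Pictures are saved under pics/ and viewed, and the job is handed in when it is done.

Besides the shell and the picture viewer there is one more tool, called after "Emit:" in YAML: its name, and indented under it one key for each argument. move_arm: Moves the arm, as the interface text tells. Its arguments: {"type":"object","properties":{"series":{"type":"array"}},"required":["series"]}

```bash
ls; mkdir -p pics; python3 - <<'E'
from bench import *
import cv2,numpy as np
s=monitor.get_state();print(s['t'],s['tool_pos'],s['orientation'],s['grip_width'])
for c in('side','top'):
    p=capture(c);cv2.imwrite(f'pics/{c}0.png',p[...,::-1]);print(camera_params(c))
    for l in('hub','stem_mid','top_mark','guard','stand','stem','wheel'):
        print(c,l,[(r['p'],r['point']) for r in mark_of(c,l)][:2])
E
```

```text
pics
0.0 [ 0.21699232 -0.58575784  0.22984745] [ 9.84302824e-01  1.76486809e-01 -1.53550811e-04 -5.76512576e-04] 1.0012146111564377
{'K': array([[477.32861506,   0.        , 284.13864512],
       [  0.        , 477.32861506, 210.14023167],
       [  0.        ,   0.        ,   1.        ]]), 'k1': -0.026300060039101358, 'extrinsics': array([[ 0.80178734,  0.45157066, -0.39143454, -0.09838797],
       [-0.59746357,  0.59123368, -0.54173796, -0.84112445],
       [-0.01320369,  0.66822652,  0.7438407 ,  1.29758991],
       [ 0.        ,  0.        ,  0.        ,  1.        ]])}
side hub [(0.79, [312.0, 206.9]), (0.58, [307.9, 206.5])]
side stem_mid [(0.82, [298.5, 235.5])]
side top_mark [(0.78, [333.3, 188.5])]
side guard [(0.89, [289.4, 219.9])]
side stand [(0.98, [307.6, 236.1])]
side stem []
side wheel [(0.85, [309.5, 206.4])]
{'K': array([[421.12685633,   0.        , 282.25127979],
       [  0.        , 421.12685633, 208.0735666 ],
       [  0.        ,   0.        ,   1.        ]]), 'k1': -0.0244652378092305, 'extrinsics': array([[-1.41825724e-02,  9.98204536e-01, -5.81941514e-02,
         4.19244737e-01],
       [-9.99836587e-01, -1.48101040e-02, -1.03663017e-02,
         2.10244171e-04],
       [-1.12095508e-02,  5.80376208e-02,  9.98251462e-01,
         1.36056638e+00],
       [ 0.00000000e+00,  0.00000000e+00,  0.00000000e+00,
         1.00000000e+00]])}
top hub [(0.63, [300.6, 176.8])]
top stem_mid [(0.7, [317.4, 203.0]), (0.49, [432.3, 163.9])]
top top_mark [(0.77, [313.2, 149.5])]
top guard [(0.68, [300.5, 202.4])]
top stand [(0.81, [301.0, 185.4]), (0.2, [241.2, 181.8])]
top stem []
top wheel [(0.69, [304.1, 176.9])]
```

View pics/side0.png

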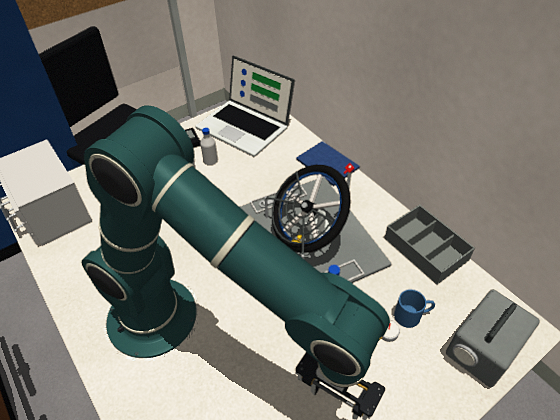

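View pics/top0.png

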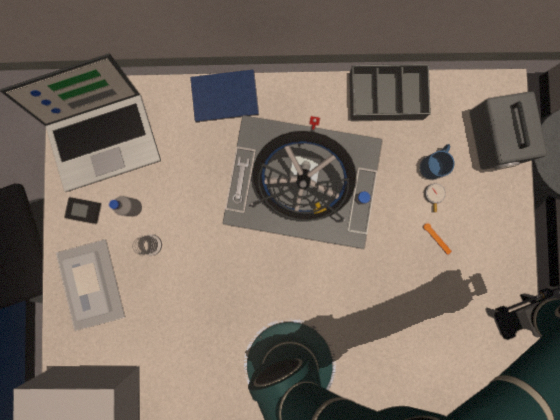

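```bash
cat > h.py <<'E'
import numpy as np,cv2
from bench import *
from scipy.optimize import least_squares
CP={c:camera_params(c) for c in('side','top')}
def proj(c,P):
    p=CP[c];E=p['extrinsics'];q=(np.atleast_2d(P)-E[:3,3])@E[:3,:3]
    s=np.c_[q[:,0]/-q[:,2],-q[:,1]/-q[:,2]];r2=(s**2).sum(1,keepdims=True)
    s=s*(1+p['k1']*r2);K=p['K'];return s@np.diag([K[0,0],K[1,1]])+K[:2,2]
def tri(obs):
    f=lambda P:np.concatenate([proj(c,P)[0]-np.array(u) for c,u in obs])
    r=least_squares(f,[.5,0,.1]);return r.x,r.fun
E
python3 - <<'E'
from h import *
for n,a,b in[('hub',[312,206.9],[300.6,176.8]),('stem',[298.5,235.5],[317.4,203]),('top',[333.3,188.5],[313.2,149.5]),('guard',[289.4,219.9],[300.5,202.4]),('wheel',[309.5,206.4],[304.1,176.9]),('stand',[307.6,236.1],[301,185.4])]:
    print(n,*tri([('side',a),('top',b)]))
E
```

```text
hub [ 0.58362821 -0.04385672  0.1458847 ] [-1.56607917  0.2486314   0.72558842 -1.20729081]
stem [ 0.50335173 -0.09022521  0.10571534] [ 1.11289504 -0.14952657 -0.53773943  0.89629986]
top [ 0.64615453 -0.07556538  0.21898737] [-0.50633228  0.10248945  0.22968042 -0.38077576]
guard [ 0.50454735 -0.03931271  0.13423725] [ 0.87191584 -0.10689509 -0.40929927  0.68310352]
wheel [ 0.57645479 -0.05039974  0.16042704] [ 0.59627175 -0.09446502 -0.27591509  0.45906992]
stand [ 0.57128927 -0.04779727  0.00848782] [-0.33962505  0.04968122  0.16450532 -0.27398759]
```

```bash
cat >> h.py <<'E'
S40,C40=np.sin(np.radians(40)),np.cos(np.radians(40))
def frame(g):
    x,y,yaw=g[:3];X=np.array([np.cos(yaw),np.sin(yaw),0]);Z=np.array([0,0,1.]);Y=np.cross(Z,X)
    return np.array([x,y,.155]),C40*X+S40*Z,Y,-S40*X+C40*Z,X
def wp(g,r,a,h=0):
    o,u,v,n,_=frame(g);a=np.radians(a)
    return o+np.multiply.outer(r*np.cos(a),u)+np.multiply.outer(r*np.sin(a),v)+h*n
def draw(c,g,phi,name,img=None,box=None,k=4):
    im=(capture(c) if img is None else img)[...,::-1].copy()
    x0,y0,x1,y1=box;im=cv2.resize(im[y0:y1,x0:x1],None,fx=k,fy=k,interpolation=cv2.INTER_CUBIC)
    cv2.imwrite(name.replace('.png','_raw.png'),im)
    def line(P,col):
        q=((proj(c,P)-[x0,y0]+.5)*k).astype(int);cv2.polylines(im,[q.reshape(-1,1,2)],False,col,1)
    A=np.arange(0,361,4.)
    for r,h,col in((.15,0,(0,255,0)),(.114,0,(255,255,0)),(.02,.031,(0,255,255))): line(np.array([wp(g,r,a,h) for a in A]),col)
    for s in(36,108,180,252,324): line(np.array([wp(g,.02,phi+s,.008),wp(g,.114,phi+s,.008)]),(0,0,255))
    line(np.array([wp(g,.088,phi),wp(g,.114,phi)]),(255,0,255));line(np.array([wp(g,.157,0),wp(g,.193,0)]),(255,0,255))
    o,u,v,n,X=frame(g);b=o*[1,1,0]+[0,0,.018]
    line(np.array([b+X*i+v*j for i,j in((-.17,-.23),(.19,-.23),(.19,.23),(-.17,.23),(-.17,-.23))]),(0,165,255))
    cv2.imwrite(name,im)
E
cat > fit.py <<'E'
from h import *
obs={'hub':([312,206.9],[300.6,176.8]),'stem':([298.5,235.5],[317.4,203]),'top':([333.3,188.5],[313.2,149.5]),'guard':([289.4,219.9],[300.5,202.4]),'wheel':([309.5,206.4],[304.1,176.9]),'stand':([307.6,236.1],[301,185.4])}
def pts(p):
    o=frame(p)[0];return {'hub':o,'wheel':o,'stand':o*[1,1,0],'stem':wp(p,.1,np.degrees(p[3])),'top':wp(p,.1,0),'guard':wp(p,.07,180,.032)}
def f(p):
    d=pts(p);return np.concatenate([proj(c,d[n])[0]-np.array(obs[n][i]) for n in obs for i,c in enumerate(('side','top'))])
r=least_squares(f,[.58,-.05,-.1,-2.6],loss='soft_l1');print(r.x,np.degrees(r.x[2:]));print(f(r.x).round(1).reshape(-1,4))
draw('top',r.x,np.degrees(r.x[3]),'pics/top1.png',box=(215,100,395,255))
draw('side',r.x,np.degrees(r.x[3]),'pics/side1.png',box=(230,150,400,290))
E
python3 fit.py
```

```text
[ 0.57730554 -0.05068405 -0.28073063 -2.50391697] [ -16.08468038 -143.46387491]
[[-1.7  0.5  3.2  0.5]
 [ 0.8  0.7 -0.4  1.5]
 [-0.1 -1.3 -1.1 -2.1]
 [-0.5 -2.1 -3.6  0.2]
 [ 0.8  1.  -0.3  0.4]
 [ 1.5  1.3  0.9 -1.8]]
```

View pics/top1.png

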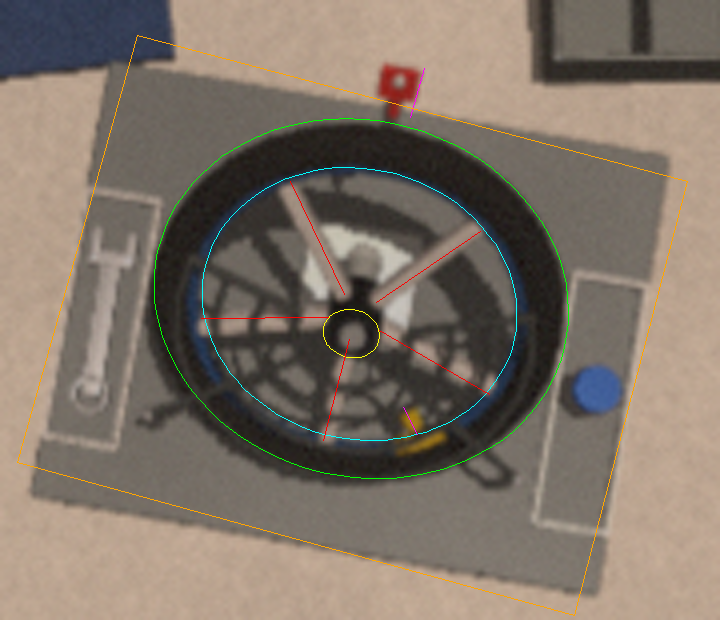

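View pics/side1.png

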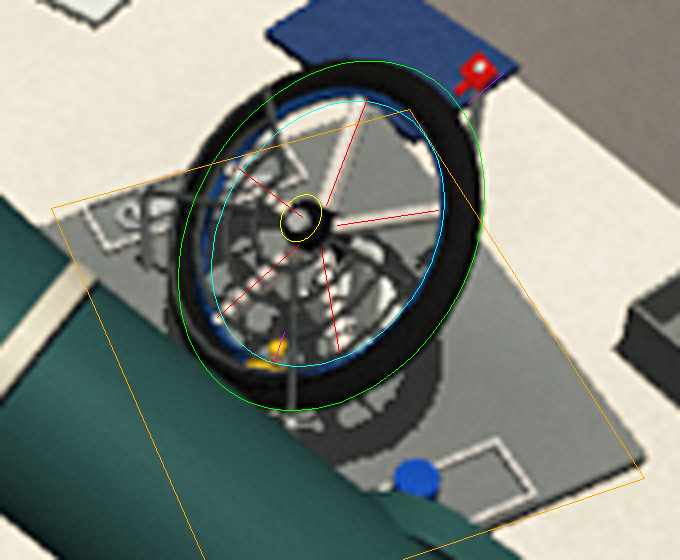

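View pics/top1_raw.png

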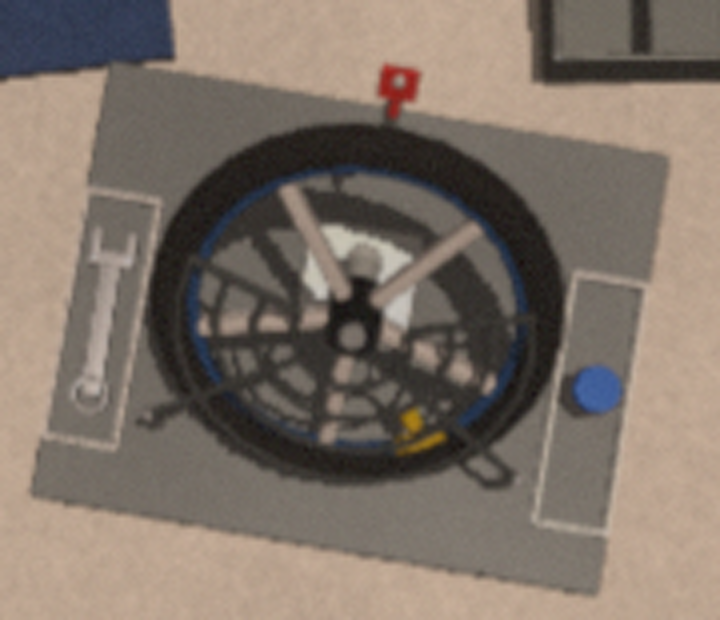

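```bash
cat > fit2.py <<'E'
from h import *
T=lambda a,b:(a/4+215-.5,b/4+100-.5); Sd=lambda a,b:(a/4+230-.5,b/4+150-.5)
def model(p):
    o,u,v,n,X=frame(p);b=o*[1,1,0]+[0,0,.018];ph=np.degrees(p[3])
    return [('top',b+.19*X+.23*v,T(110,65)),('top',b+.19*X-.23*v,T(668,158)),('top',b-.17*X-.23*v,T(597,594)),('top',b-.17*X+.23*v,T(33,495)),
    ('top',o+.031*n,T(352,335)),('side',o+.031*n,Sd(299,222)),
    ('top',wp(p,.114,ph+180,.0),T(288,190)),('top',wp(p,.114,ph+108,0),T(478,231)),('top',wp(p,.114,ph+252,0),T(200,325)),
    ('side',wp(p,.114,ph+180,0),Sd(362,105)),('side',wp(p,.114,ph+108,0),Sd(438,210)),('side',b+.19*X-.23*v-[0,0,.0],Sd(646,458)),
    ('top',wp(p,.088,ph),T(408,413)),('side',wp(p,.088,ph),Sd(283,340))]
f=lambda p:np.concatenate([proj(c,P)[0]-q for c,P,q in model(p)])
r=least_squares(f,[.58,-.05,-.17,-2.6],loss='soft_l1');print(r.x,np.degrees(r.x[2:]));print(f(r.x).round(1).reshape(-1,2).tolist())
draw('top',r.x,np.degrees(r.x[3]),'pics/top2.png',box=(215,100,395,255))
draw('side',r.x,np.degrees(r.x[3]),'pics/side2.png',box=(230,150,400,290))
E
python3 fit2.py
```

```text
[ 0.57218545 -0.04976941 -0.18918213 -2.55330506] [ -10.83933751 -146.29360396]
[[0.0, -0.8], [0.8, 0.0], [0.4, 1.5], [-1.0, 1.1], [0.2, 1.7], [-0.7, -0.0], [-0.2, -0.6], [-0.0, -0.8], [0.5, 0.7], [0.0, -0.7], [0.7, 1.2], [1.1, -0.5], [-0.6, -0.4], [-0.1, -0.8]]
```

View pics/top2.png

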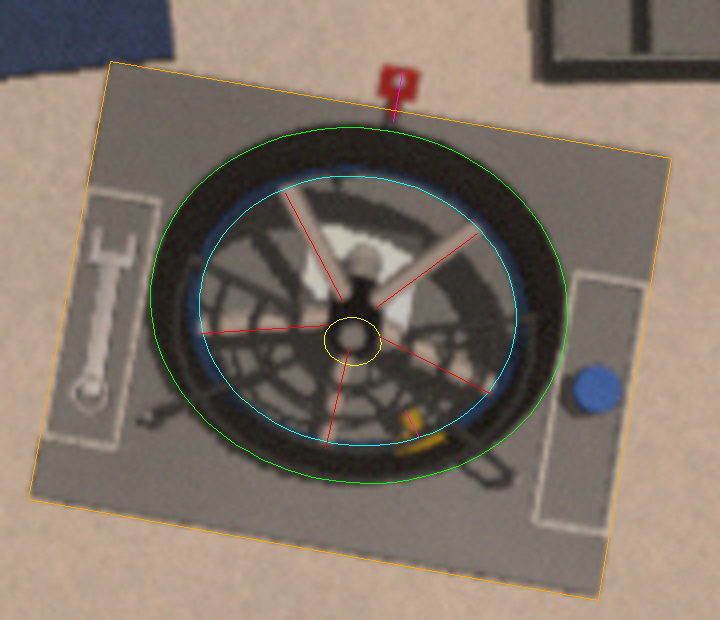

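View pics/side2.png

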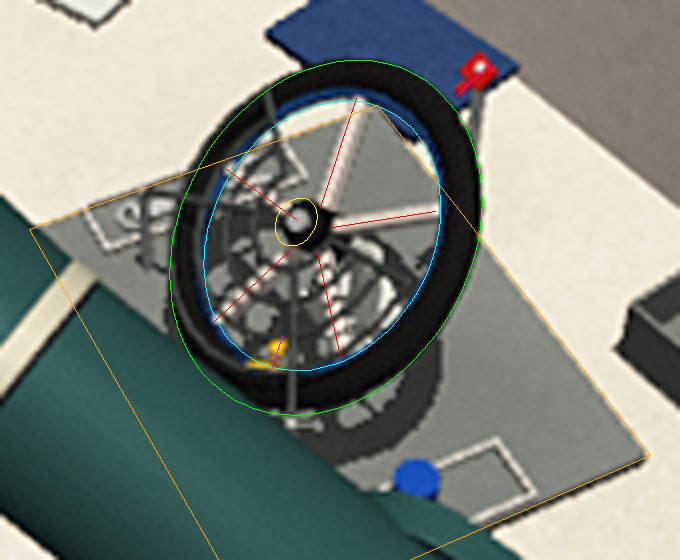

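```bash
cat >> h.py <<'E'
from scipy.spatial.transform import Rotation as Ro
G=np.array([0.57218545,-0.04976941,-0.18918213])
def target(beta,rho,d,h):
    o,u,v,n,X=frame(G);b=np.radians(beta);er=np.cos(b)*u+np.sin(b)*v;et=-np.sin(b)*u+np.cos(b)*v
    return o+rho*er-d*et+h*n
def RT():
    o,u,v,n,X=frame(G);return Ro.from_matrix(np.c_[u,-v,-n])
def delta(P):
    s=monitor.get_state();rv=(RT()*Ro.from_quat(s['orientation']).inv()).as_rotvec(degrees=True)
    return ((P-s['tool_pos'])*1000).round(1),rv.round(2),s
E
python3 - <<'E'
from h import *
P=target(-38,.08,.025,.1);print(P,frame(G)[1:4]);print(delta(P)[:2])
E
```

```text
[ 0.53193674 -0.11226869  0.26223284] (array([ 0.75237696, -0.14405901,  0.64278761]), array([ 0.18805568,  0.98215837, -0.        ]), array([-0.63131923,  0.12087986,  0.76604444]))
(array([314.8, 473.8,  31.8]), array([  3.35, -40.34, -29.88]))
```

Emit:
move_arm:
  series:
    - [[5, 5, 35, 0.22, -2.69, -1.99, -1], [10, 15, 35, 0.22, -2.69, -1.99, -1], [15, 25, 30, 0.22, -2.69, -1.99, -1], [20, 30, 20, 0.22, -2.69, -1.99, -1], [20, 30, 0, 0.22, -2.69, -1.99, -1], [20, 30, 0, 0.22, -2.69, -1.99, -1], [20, 30, 0, 0.22, -2.69, -1.99, -1], [20, 30, 0, 0.22, -2.69, -1.99, -1], [20, 30, 0, 0.22, -2.69, -1.99, -1], [20, 30, 0, 0.22, -2.69, -1.99, -1]]

```text
t: 2.0
tool_pos: [0.3877, -0.3298, 0.3506]
orientation: [0.972, -0.0, 0.232, 0.022]
wrist_force: [0.6, -0.4, 0.3]
grip_width: 0.188
```

```bash
python3 - <<'E'
from h import *
P=target(-38,.08,.025,.1);d=delta(P);print(*d[:2],d[2]['joint_pos'])
E
```

```text
[144.2 217.5 -88.4] [  1.15 -13.33  -9.88] [ 1.03343767 -0.07336587 -0.19274491  1.99922998 -0.42075274  0.89956979
 -0.52099589]
```

Emit:
move_arm:
  series:
    - [[22, 33, 0, 0.19, -2.22, -1.65, -1], [22, 33, 0, 0.19, -2.22, -1.65, -1], [22, 33, 0, 0.19, -2.22, -1.65, -1], [22, 33, 0, 0.19, -2.22, -1.65, -1], [22, 33, 0, 0.19, -2.22, -1.65, -1], [22, 33, -10, 0.19, -2.22, -1.65, -1], [12, 19, -20, 0, 0, 0, -1], [0, 0, -20, 0, 0, 0, -1], [0, 0, 0, 0, 0, 0, -1]]

```text
t: 2.9
tool_pos: [0.5302, -0.1135, 0.2984]
orientation: [0.936, -0.088, 0.338, 0.032]
wrist_force: [-0.4, -0.8, 0.3]
grip_width: 0.0
```

```bash
python3 - <<'E'
from h import *
P=target(-38,.08,.025,.1);d=delta(P);print(*d[:2],d[2]['joint_pos'],d[2]['t'])
draw('top',G,-146.3,'pics/top3.png',box=(215,100,395,255))
draw('side',G,-146.3,'pics/side3.png',box=(230,150,400,290))
E
```

```text
[  1.7   1.2 -36.1] [-0.07 -0.3  -0.12] [ 0.97640058 -0.11163895 -0.77620956  2.2215488  -0.23122992  0.31294829
 -1.38814484] 2.9
```

View pics/top3.png

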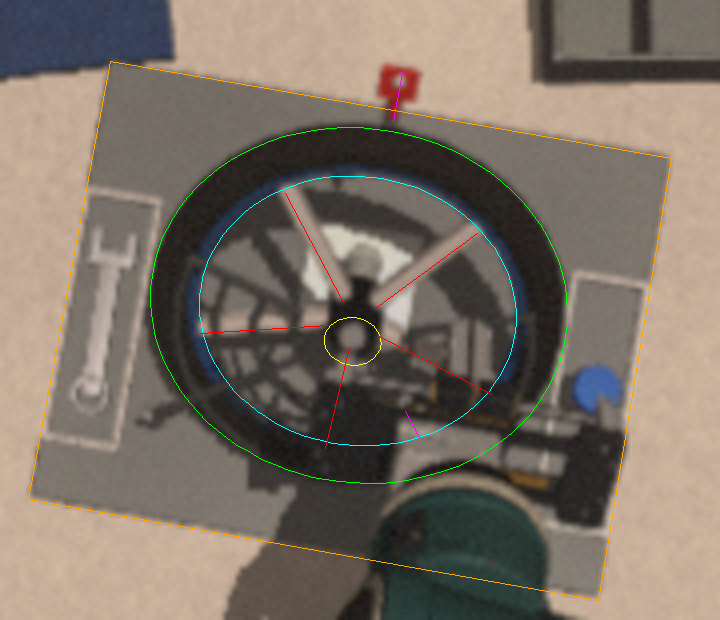

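View pics/side3.png

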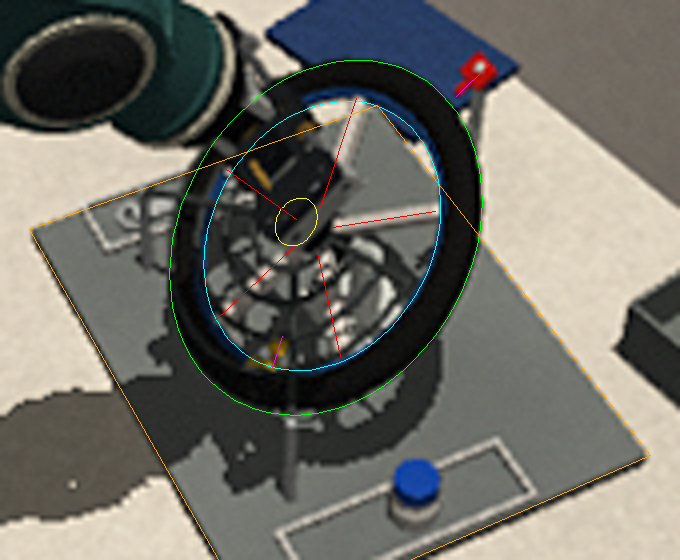

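Emit:
move_arm:
  series:
    - [[1, 0, -18, 0, -0.3, 0, -1], [1, 1, -18, 0, 0, 0, -1], [10, -2, -13, 0, 0, 0, -1], [11, -2, -13, 0, 0, 0, -1], [10, -2, -12, 0, 0, 0, -1], [0, 0, 0, 0, 0, 0, -1]]

```text
t: 3.6
tool_pos: [0.5499, -0.1192, 0.2409]
orientation: [0.937, -0.09, 0.336, 0.035]
wrist_force: [-1.0, 0.3, -0.6]
grip_width: -0.001
```

```bash
python3 - <<'E'
from h import *
P=target(-38,.08,.025,.05);d=delta(P);print(*d[:2],d[2]['joint_pos'],d[2]['t'])
tp=d[2]['tool_pos'];z=Ro.from_quat(d[2]['orientation']).as_matrix()[:,2]
print(proj('top',tp+.025*z),(proj('top',tp+.025*z)-[215,100]+.5)*4,(proj('side',tp+.025*z)-[230,150]+.5)*4)
draw('top',G,-146.3,'pics/top4.png',box=(215,100,395,255))
draw('side',G,-146.3,'pics/side4.png',box=(230,150,400,290))
E
```

```text
[ 13.6   0.9 -17. ] [ 0.25 -0.62  0.22] [ 1.10710291  0.08468416 -0.99132007  2.24379098  0.59246597  0.19338769
 -2.16383615] 3.6
[[331.28564372 178.01628022]] [[467.14257489 314.06512088]] [[372.75478024 235.01620607]]
```

View pics/top4_raw.png

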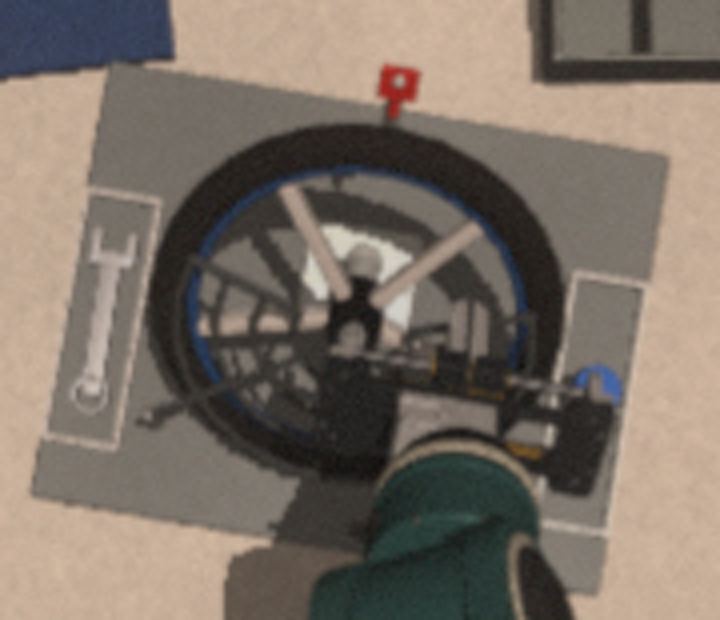

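View pics/side4_raw.png

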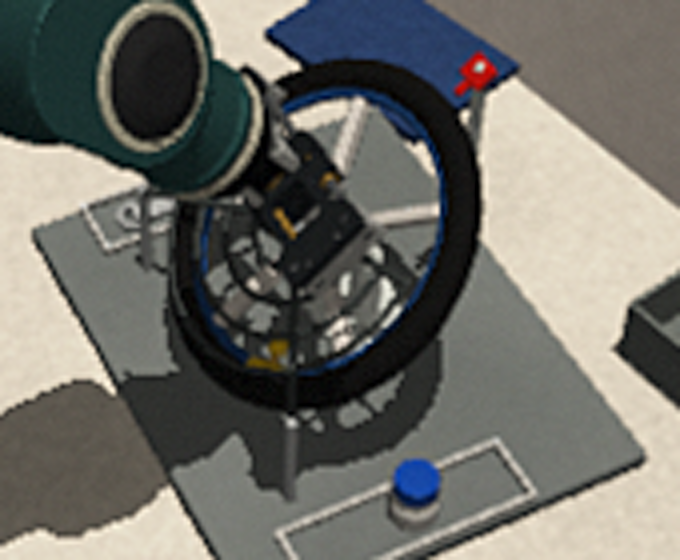

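Emit:
move_arm:
  series:
    - [[0, 0, 20, 0.9, 4.8, 0, -1], [0, 0, 20, 0.9, 4.8, 0, -1], [0, 0, 20, 0.9, 4.8, 0, -1], [0, 0, 10, 0.9, 4.8, 0, -1], [0, 0, 0, 0.6, 3.0, 0, -1], [0, 0, 0, 0, 0, 0, -1]]

```text
t: 4.3
tool_pos: [0.5506, -0.1194, 0.3065]
orientation: [0.983, -0.093, 0.156, 0.02]
wrist_force: [-0.3, 0.2, 0.2]
grip_width: 0.005
```

```bash
cat >> h.py <<'E'
GAM=np.radians(22)
def axes():
    o,u,v,n,X=frame(G);up=n*np.cos(GAM)+u*np.sin(GAM);return o,u,v,n,up
def RT():
    o,u,v,n,up=axes();return Ro.from_matrix(np.c_[np.cross(-v,-up),-v,-up])
def target(beta,rho,d,lift):
    # finger axis crosses mid plane at (rho,-d) of spoke beta; tip 14mm (along axis) past plane when lift=0
    o,u,v,n,up=axes();b=np.radians(beta);er=np.cos(b)*u+np.sin(b)*v;et=-np.sin(b)*u+np.cos(b)*v
    return o+rho*er-d*et+up*(lift+.025-.015)
E
python3 - <<'E'
from h import *
P=target(-38,.08,.025,.08);d=delta(P);print(*d[:2],d[2]['joint_pos'],d[2]['t'],axes()[4])
E
```

```text
[ 17.2   0.3 -35.3] [0.6  0.02 0.07] [ 1.18785708  0.19634408 -1.15262752  1.88682631  0.29572321  0.87630089
 -1.84473956] 4.3 [-0.30350363  0.0581124   0.95105652]
```

Emit:
move_arm:
  series:
    - [[0, 0, 0, 0, 0, 0, -1], [0, 0, 0, 0, 0, 0, -1], [0, 0, 0, 0, 0, 0, -1]]

```text
t: 4.6
tool_pos: [0.5493, -0.1204, 0.3054]
orientation: [0.983, -0.094, 0.157, 0.022]
wrist_force: [-0.4, 0.4, 0.6]
grip_width: 0.006
```

```bash
python3 - <<'E'
from h import *
P=target(-38,.08,.025,.08);d=delta(P);print(*d[:2],d[2]['joint_pos'],d[2]['t'])
E
```

```text
[ 18.5   1.2 -34.2] [0.85 0.03 0.19] [ 1.190348    0.19405887 -1.15408705  1.89131174  0.30019525  0.87327001
 -1.84891817] 4.6
```

Emit:
move_arm:
  series:
    - [[0, 25, 10, 0, 0, 0, -1], [0, 25, 0, 0, 0, 0, -1], [0, 25, 0, 0, 0, 0, -1], [0, 25, 0, 0, 0, 0, -1], [0, 25, 0, 0, 0, 0, -1], [0, 0, 0, 0, 0, 0, -1]]

```text
t: 5.2
tool_pos: [0.5494, 0.0078, 0.3158]
orientation: [0.983, -0.092, 0.157, 0.022]
wrist_force: [-0.7, -0.1, -0.1]
grip_width: 0.006
```

```bash
python3 - <<'E'
from h import *
P=target(-38,.08,.025,.08);d=delta(P);print(*d[:2],d[2]['joint_pos'],d[2]['t'])
E
```

```text
[  18.4 -126.9  -44.5] [ 0.84  0.06 -0.04] [ 0.96723963  0.15276227 -1.18545254  1.8962461   0.34303399  0.91931138
 -2.12295537] 5.2
```

Emit:
move_arm:
  series:
    - [[4, -25, -5, 0.4, 0, 0, -1], [4, -25, -10, 0.4, 0, 0, -1], [4, -25, -10, 0, 0, 0, -1], [4, -26, -10, 0, 0, 0, -1], [3, -26, -10, 0, 0, 0, -1], [0, 0, 0, 0, 0, 0, -1]]

```text
t: 5.8
tool_pos: [0.5679, -0.1271, 0.2685]
orientation: [0.983, -0.098, 0.155, 0.015]
wrist_force: [0.5, 0.5, 0.3]
grip_width: 0.007
```

```bash
python3 - <<'E'
from h import *
P=target(-38,.08,.025,.0);d=delta(P);print(*d[:2],d[2]['joint_pos'],d[2]['t'])
tp=d[2]['tool_pos'];R=Ro.from_quat(d[2]['orientation']).as_matrix();z=R[:,2]
print((proj('top',tp+.025*z)-[215,100]+.5)*4,(proj('side',tp+.025*z)-[230,150]+.5)*4)
draw('top',G,-146.3,'pics/top5.png',box=(215,100,395,255))
draw('side',G,-146.3,'pics/side5.png',box=(230,150,400,290))
E
```

```text
[ 24.1   3.3 -73.3] [-0.04 -0.12  0.5 ] [ 1.09545503  0.29501754 -1.08868562  1.89421277  0.41302058  0.82913114
 -1.9415329 ] 5.8
[[479.79838462 294.58463312]] [[389.7275361  213.30139205]]
```

View pics/top5_raw.png

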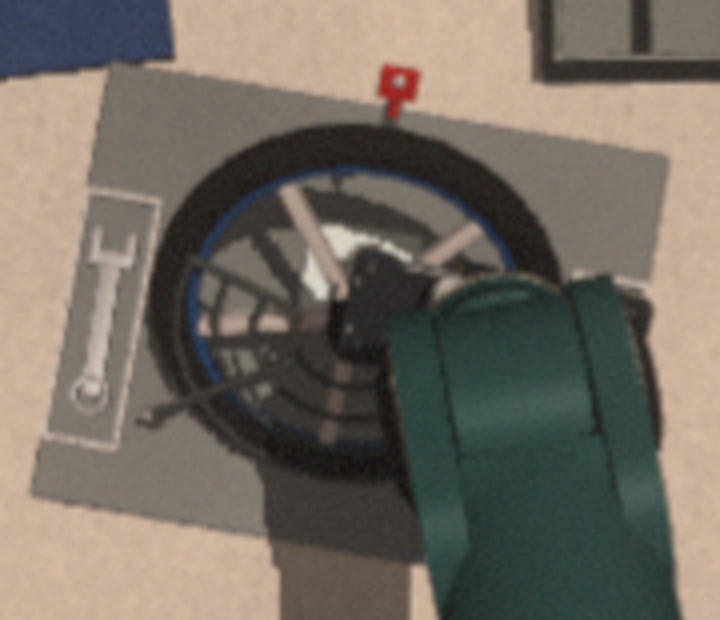

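View pics/side5_raw.png

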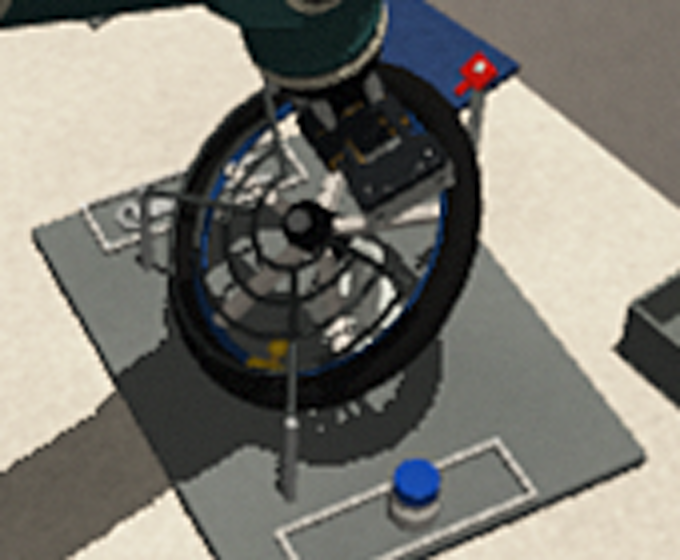

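Emit:
move_arm:
  series:
    - [[3, 0, -9, 0, 0, 0.5, -1], [3, 1, -9, 0, 0, 0, -1], [3, 1, -9, 0, 0, 0, -1], [3, 1, -9, 0, 0, 0, -1], [3, 0, -9, 0, 0, 0, -1], [0, 0, 0, 0, 0, 0, -1]]

```text
t: 6.5
tool_pos: [0.5837, -0.1192, 0.2242]
orientation: [0.984, -0.091, 0.155, 0.014]
wrist_force: [-0.3, 0.3, 0.3]
grip_width: 0.003
```

```bash
python3 - <<'E'
from h import *
P=target(-38,.08,.025,.0);d=delta(P);print(*d[:2],d[2]['joint_pos'],d[2]['t'])
tp=d[2]['tool_pos'];R=Ro.from_quat(d[2]['orientation']).as_matrix();z=R[:,2]
print((proj('top',tp+.025*z)-[215,100]+.5)*4,(proj('side',tp+.025*z)-[230,150]+.5)*4)
draw('side',G,-146.3,'pics/side6.png',box=(230,150,400,290))
E
```

```text
[  8.4  -4.6 -29. ] [-0.02 -0.07 -0.32] [ 0.98595859  0.37493519 -1.01487008  1.91579829  0.52717303  0.76448263
 -2.03896852] 6.5
[[460.55239842 281.16610888]] [[395.60421914 237.12129702]]
```

View pics/side6_raw.png

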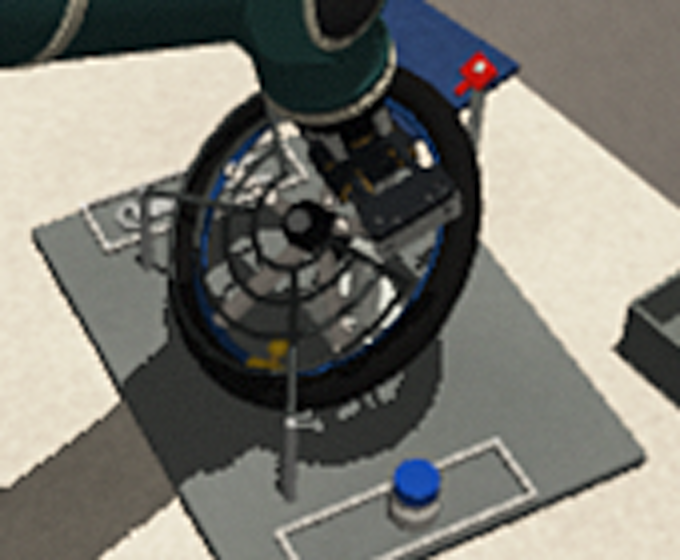

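```bash
python3 - <<'E'
from h import *
d=delta(target(-38,.08,.025,.0));tp=d[2]['tool_pos'];R=Ro.from_quat(d[2]['orientation']).as_matrix()
im=capture('side')[...,::-1];x0,y0,k=290,175,9
im=cv2.resize(im[y0:y0+60,x0:x0+80],None,fx=k,fy=k,interpolation=cv2.INTER_CUBIC)
def box(z0,z1,hx,hy,col):
    C=[tp+R@np.array([a*hx,b*hy,z]) for z in(z0,z1) for a,b in((1,1),(1,-1),(-1,-1),(-1,1))]
    q=((proj('side',np.array(C))-[x0,y0]+.5)*k).astype(int)
    for a,b in((0,1),(1,2),(2,3),(3,0),(4,5),(5,6),(6,7),(7,4),(0,4),(1,5),(2,6),(3,7)): cv2.line(im,tuple(map(int,q[a])),tuple(map(int,q[b])),col,1)
box(-.072,.025,.008,.0125,(0,0,255))
cv2.imwrite('pics/side7.png',im)
E
```

```text
(no output)
```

View pics/side7.png

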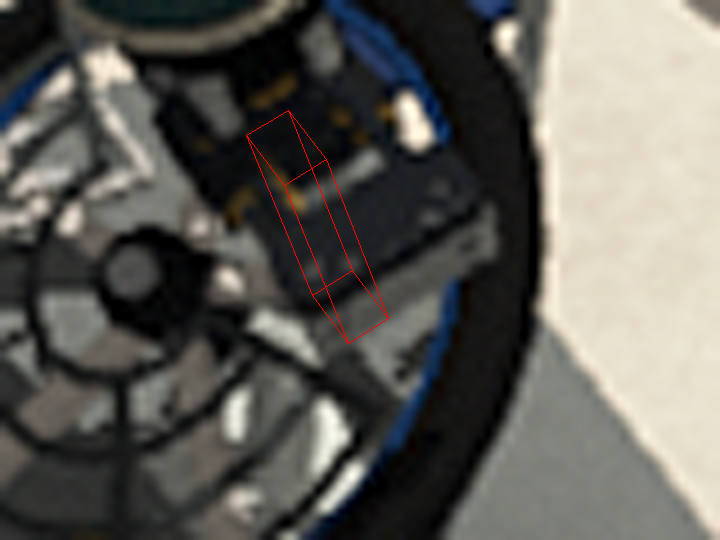

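Emit:
move_arm:
  series:
    - [[0, -4, 0, 0, 0, -0.3, -1], [0, -3, 0, 0, 0, 0, -1], [0, 0, 0, 0, 0, 0, -1]]

```text
t: 6.9
tool_pos: [0.5838, -0.1275, 0.2258]
orientation: [0.983, -0.094, 0.156, 0.015]
wrist_force: [-0.5, -0.2, 0.3]
grip_width: 0.007
```

```bash
python3 - <<'E'
from h import *
P=target(-38,.08,.027,.0);d=delta(P);print(*d[:2],d[2]['joint_pos'],d[2]['t'])
E
```

```text
[  7.    2.4 -31.4] [0.05 0.03 0.08] [ 0.99883221  0.37527966 -1.01405122  1.91138457  0.52488514  0.76562083
 -2.02915911] 6.9
```

Emit:
move_arm:
  series:
    - [[2, 0, -8, 0, 0, 0, -1], [2, 0, -8, 0, 0, 0, -1], [2, 0, -8, 0, 0, 0, -1], [1, 0, -7, 0, 0, 0, -1], [0, 0, 0, 0, 0, 0, -1]]

```text
t: 7.4
tool_pos: [0.5905, -0.1263, 0.1933]
orientation: [0.983, -0.093, 0.155, 0.015]
wrist_force: [-1.0, -0.1, -0.1]
grip_width: 0.007
```

```bash
python3 - <<'E'
from h import *
P=target(-38,.08,.025,.0);d=delta(P);print(*d[:2],d[2]['joint_pos'],d[2]['t'])
draw('side',G,-146.3,'pics/side8.png',box=(230,150,400,290))
for b in range(-38,56,6):
    be=np.radians(abs(b));sup=.006+.0125*np.cos(be)+.008*np.sin(be)
    print(b,((target(b,.078,sup,0)-d[2]['tool_pos'])*1000).round(1))
E
```

```text
[1.5 2.5 1.9] [-0.01 -0.07 -0.01] [ 0.93742598  0.42516787 -0.95906771  1.92809936  0.59565685  0.71828528
 -2.09025592] 7.4
-38 [3.2 6.8 2.5]
-32 [ 9.  11.2  6.7]
-26 [14.6 16.4 10.5]
-20 [19.9 22.4 13.8]
-14 [24.7 29.2 16.8]
-8 [29.1 36.7 19.1]
-2 [32.8 44.9 20.9]
4 [35.6 52.4 22.1]
10 [37.9 59.8 22.8]
16 [39.6 67.5 23. ]
22 [40.8 75.5 22.7]
28 [41.2 83.7 21.8]
34 [41.  92.  20.3]
40 [ 40.1 100.2  18.2]
46 [ 38.4 108.3  15.5]
52 [ 35.9 116.2  12.2]
```

View pics/side8.png

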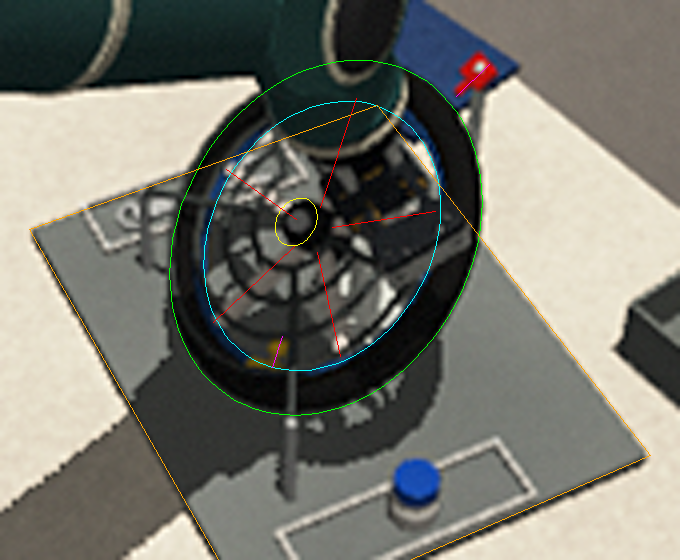

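Emit:
move_arm:
  series:
    - [[3, 6, 2, 0, 0, 0, -1], [6, 5, 4, 0, 0, 0, -1], [6, 5, 4, 0, 0, 0, -1], [5, 6, 4, 0, 0, 0, -1], [5, 7, 3, 0, 0, 0, -1]]

```text
t: 7.95
tool_pos: [0.6164, -0.0971, 0.2121]
orientation: [0.983, -0.093, 0.156, 0.015]
wrist_force: [-1.4, -1.3, -0.7]
grip_width: 0.008
```

```bash
cat > nxt.py <<'E'
from h import *
import sys
d=delta(target(0,.078,.02,0));s=d[2];print(d[1],s['joint_pos'].round(2),s['t'],s['wrist_force'].round(1))
o,u,v,n,up=axes();q=s['tool_pos']-o;h=q@n/np.dot(up,n);q=q-up*h;a,b=q@u,q@v
print('finger plane u,v,r,ang',a*1000,b*1000,np.hypot(a,b)*1000,np.degrees(np.arctan2(b,a)),'lift',(h-.01)*1000)
rho=float(sys.argv[1]);b0,b1,st=map(float,sys.argv[2:5])
P0=s['tool_pos']
for bb in np.arange(b0,b1+.1,st):
    be=np.radians(abs(bb));sup=.006+.0125*np.cos(be)+.008*np.sin(be)
    P=target(bb,rho,sup,0);print(bb,((P-P0)*1000).round(1));P0=P
E
python3 nxt.py .078 -20 52 6
python3 -c "
from h import *
draw('side',G,-146.3+18,'pics/side9.png',box=(230,150,400,290))"
```

```text
[0.04 0.03 0.02] [ 0.86  0.44 -0.96  1.86  0.6   0.78 -2.14] 7.95 [-1.4 -1.3 -0.7]
finger plane u,v,r,ang 72.67939017101607 -38.16486628828706 82.09050355816815 -27.704531797071176 lift 0.9068905637159859
-20.0 [-6.  -6.8 -5. ]
-14.0 [4.8 6.8 2.9]
-8.0 [4.3 7.5 2.4]
-2.0 [3.7 8.1 1.8]
4.0 [2.9 7.5 1.2]
10.0 [2.3 7.4 0.7]
16.0 [1.7 7.7 0.2]
22.0 [ 1.1  8.  -0.3]
28.0 [ 0.5  8.2 -0.9]
34.0 [-0.2  8.3 -1.5]
40.0 [-1.   8.3 -2.1]
46.0 [-1.7  8.1 -2.7]
52.0 [-2.5  7.8 -3.3]
```

View pics/side9.png

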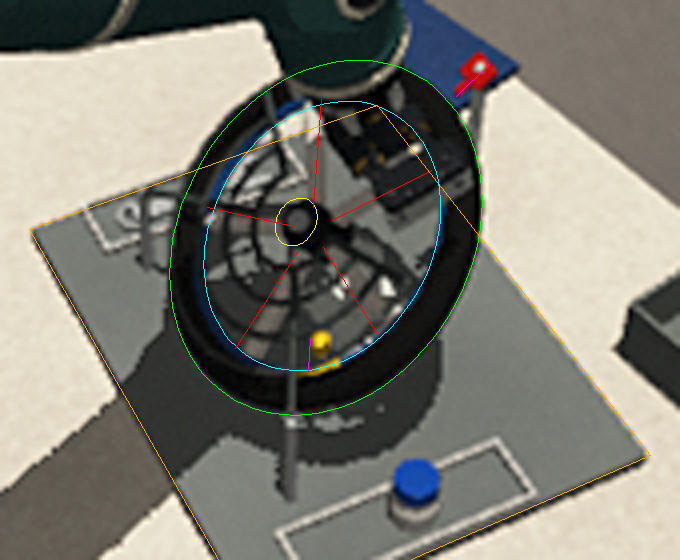

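Emit:
move_arm:
  series:
    - [[4, 7, 2, 0, 0, 0, -1], [4, 8, 2, 0, 0, 0, -1], [3, 8, 1, 0, 0, 0, -1], [2, 8, 1, 0, 0, 0, -1], [2, 8, 0, 0, 0, 0, -1], [1, 8, 0, 0, 0, 0, -1]]

```text
t: 8.6
tool_pos: [0.632, -0.05, 0.2176]
orientation: [0.983, -0.093, 0.156, 0.015]
wrist_force: [-1.0, -2.6, -0.5]
grip_width: 0.003
```

```bash
python3 nxt.py .078 22 58 6
python3 -c "
from h import *
draw('side',G,-88,'pics/side10.png',box=(230,150,400,290))"
```

```text
[0.04 0.02 0.02] [ 0.75  0.44 -0.94  1.83  0.63  0.81 -2.24] 8.6 [-1.  -2.6 -0.5]
finger plane u,v,r,ang 81.14761225649055 11.03154051103663 81.89401602666935 7.741566820263018 lift 0.9633088638548569
22.0 [-0.7 -0.8 -1.6]
28.0 [ 0.5  8.2 -0.9]
34.0 [-0.2  8.3 -1.5]
40.0 [-1.   8.3 -2.1]
46.0 [-1.7  8.1 -2.7]
52.0 [-2.5  7.8 -3.3]
58.0 [-3.2  7.5 -3.8]
```

View pics/side10.png

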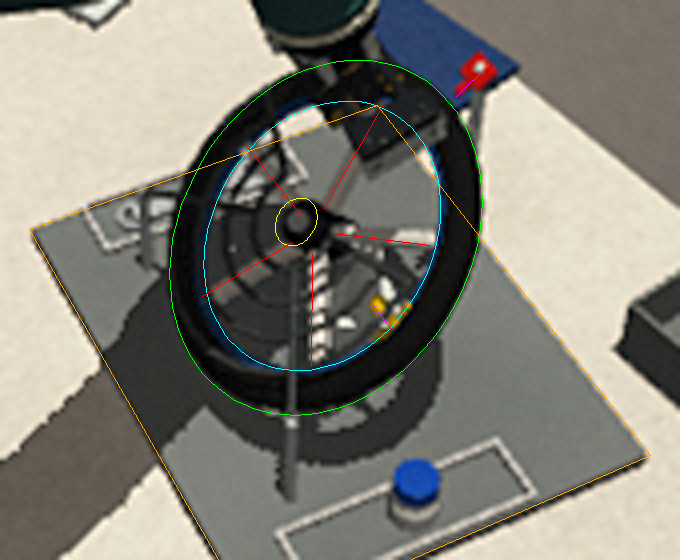

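Emit:
move_arm:
  series:
    - [[0, 8, -2, 0, 0, 0, -1], [0, 8, -2, 0, 0, 0, -1], [-1, 8, -2, 0, 0, 0, -1], [-2, 8, -3, 0, 0, 0, -1], [-2, 8, -3, 0, 0, 0, -1], [0, 0, 0, 0, 0, 0, -1]]

```text
t: 9.25
tool_pos: [0.6264, -0.0088, 0.2052]
orientation: [0.983, -0.092, 0.156, 0.015]
wrist_force: [-0.6, 0.2, -0.2]
grip_width: 0.004
```

```bash
python3 nxt.py .078 52 58 6
python3 -c "
from h import *
draw('side',G,-56,'pics/side11.png',box=(230,150,400,290))"
```

```text
[-0.  -0.  -0.1] [ 0.66  0.44 -0.93  1.86  0.66  0.8  -2.34] 9.25 [-0.6  0.2 -0.2]
finger plane u,v,r,ang 63.418573865940544 50.41234078634392 81.01431734420918 38.48169591725726 lift -0.05334257288821913
52.0 [ 0.  -1.3  0.3]
58.0 [-3.2  7.5 -3.8]
```

View pics/side11.png

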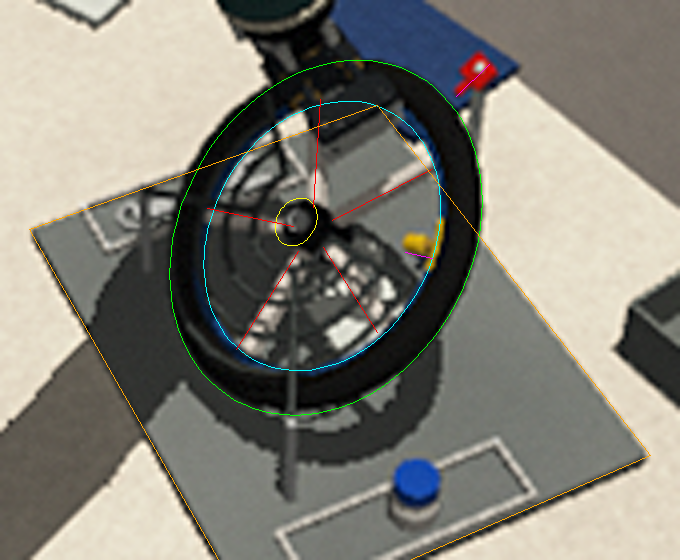

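Emit:
move_arm:
  series:
    - [[1, -4, 1, 0, 0, 0, -1], [-3, 0, 10, 0, 0, 0, -1], [-5, 1, 16, 0, 0, 0, -1], [-5, 1, 16, 0, 0, 0, -1], [-5, 1, 16, 0, 0, 0, -1], [-5, 1, 15, 0, 0, 0, -1], [0, 0, 0, 0, 0, 0, -1]]

```text
t: 10.0
tool_pos: [0.6052, -0.0106, 0.2821]
orientation: [0.983, -0.094, 0.157, 0.015]
wrist_force: [0.2, -0.1, 0.0]
grip_width: 0.003
```

```bash
python3 - <<'E'
from h import *
d=delta(target(-18,.055,.025,.075));print(*d[:2],d[2]['joint_pos'].round(2),d[2]['t'],d[2]['wrist_force'])
draw('side',G,-54,'pics/side12.png',box=(230,150,400,290))
draw('top',G,-54,'pics/top12.png',box=(215,100,395,255))
E
```

```text
[-32.9 -80.7 -17.6] [0.08 0.19 0.04] [ 0.79  0.32 -1.03  1.83  0.5   0.9  -2.21] 10.0 [ 0.16261111 -0.11675924  0.01902308]
```

View pics/side12.png

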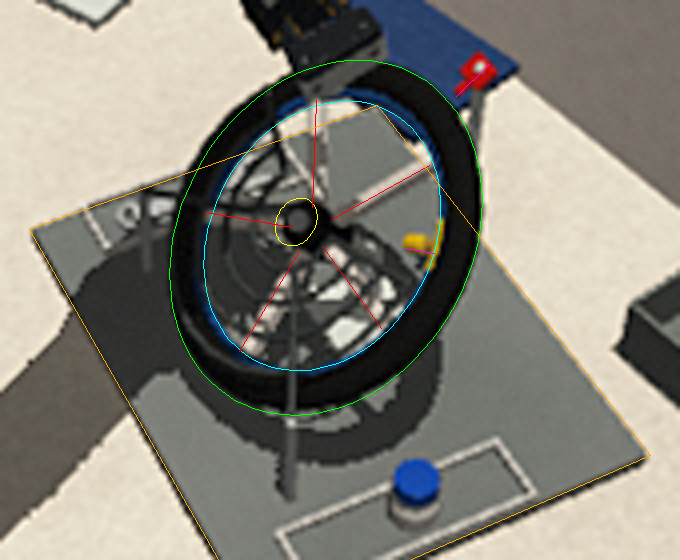

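View pics/top12.png

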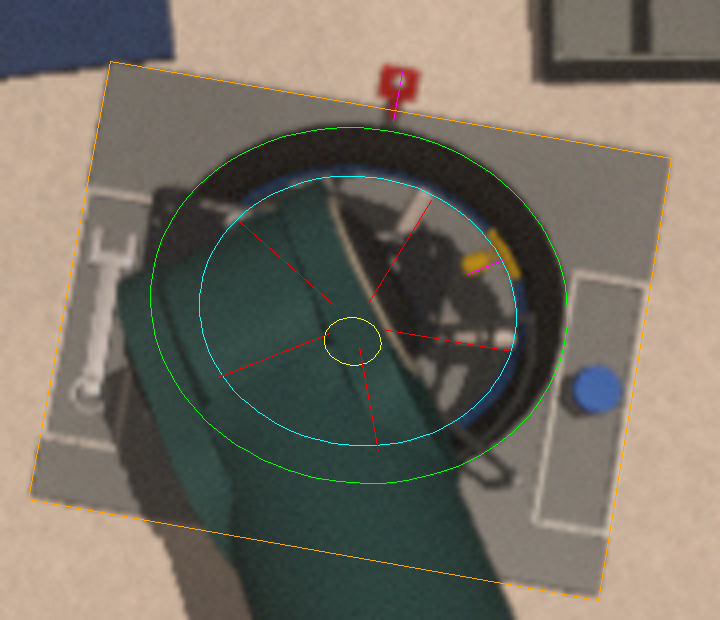

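Emit:
move_arm:
  series:
    - [[-8, -20, -3, 0, 0, 0, -1], [-8, -20, -5, 0, 0, 0, -1], [-8, -20, -5, 0, 0, 0, -1], [-9, -21, -5, 0, 0, 0, -1], [0, 0, 0, 0, 0, 0, -1]]

```text
t: 10.6
tool_pos: [0.5705, -0.0948, 0.26]
orientation: [0.983, -0.095, 0.155, 0.015]
wrist_force: [-0.6, 1.2, -0.2]
grip_width: 0.005
```

```bash
python3 - <<'E'
from h import *
d=delta(target(-17,.055,.025,.0));print(*d[:2],d[2]['joint_pos'].round(2),d[2]['t'],d[2]['wrist_force'])
E
```

```text
[ 25.2  -0.2 -66.4] [ 0.02 -0.13  0.25] [ 1.    0.29 -1.05  1.91  0.43  0.81 -2.01] 10.6 [-0.55521971  1.17278679 -0.24202794]
```

Emit:
move_arm:
  series:
    - [[4, 0, -9, 0, 0, 0, -1], [4, 0, -9, 0, 0, 0, -1], [3, 0, -9, 0, 0, 0, -1], [3, 0, -9, 0, 0, 0, -1], [0, 0, 0, 0, 0, 0, -1]]

```text
t: 11.1
tool_pos: [0.5857, -0.0909, 0.2239]
orientation: [0.983, -0.093, 0.155, 0.015]
wrist_force: [0.2, 0.4, 0.2]
grip_width: 0.007
```

```bash
python3 - <<'E'
from h import *
d=delta(target(-17,.055,.025,.0));print(*d[:2],d[2]['joint_pos'].round(2),d[2]['t'],d[2]['wrist_force'])
draw('side',G,-53,'pics/side13.png',box=(230,150,400,290))
E
```

```text
[ 10.   -4.1 -30.3] [-0.03 -0.09 -0.05] [ 0.91  0.36 -0.99  1.92  0.53  0.76 -2.1 ] 11.1 [0.16967671 0.38273185 0.20130799]
```

View pics/side13.png

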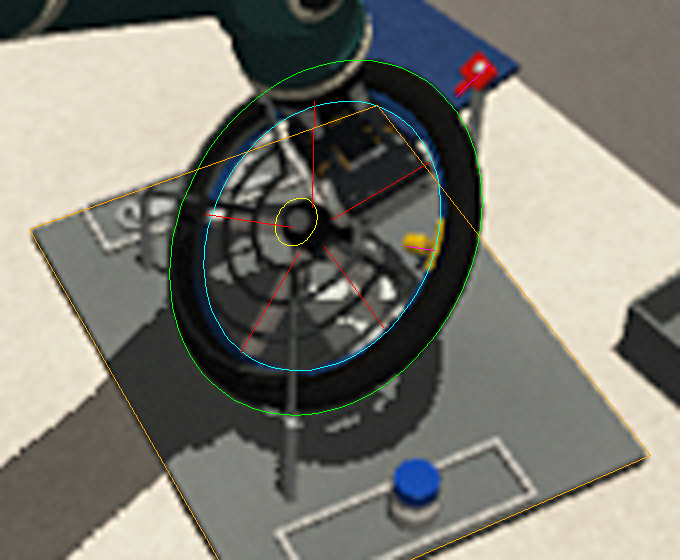

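Emit:
move_arm:
  series:
    - [[0, -6, 0, 0, 0, 0, -1], [3, -1, -7, 0, 0, 0, -1], [3, 0, -8, 0, 0, 0, -1], [2, 0, -8, 0, 0, 0, -1], [2, 0, -7, 0, 0, 0, -1], [0, 0, 0, 0, 0, 0, -1]]

```text
t: 11.75
tool_pos: [0.5956, -0.0984, 0.1943]
orientation: [0.983, -0.093, 0.155, 0.015]
wrist_force: [0.7, 0.1, -0.4]
grip_width: 0.008
```

```bash
python3 nxt.py .055 -17 38 5
python3 -c "
from h import *
draw('side',G,-53,'pics/side14.png',box=(230,150,400,290))"
```

```text
[-0.01 -0.07 -0.  ] [ 0.87  0.41 -0.94  1.93  0.6   0.72 -2.14] 11.75 [ 0.7  0.1 -0.4]
finger plane u,v,r,ang 46.026082827486164 -43.33314716941287 63.215203424877245 -43.27385302940404 lift 0.2456518040961364
-17.0 [2.  7.6 0.2]
-12.0 [3.1 4.1 1.9]
-7.0 [2.9 4.5 1.6]
-2.0 [2.6 4.9 1.3]
3.0 [2.1 4.4 1. ]
8.0 [1.8 4.1 0.8]
13.0 [1.5 4.3 0.6]
18.0 [1.3 4.6 0.3]
23.0 [1.  4.8 0.1]
28.0 [ 0.7  4.9 -0.2]
33.0 [ 0.3  5.  -0.5]
38.0 [-0.1  5.1 -0.9]
```

View pics/side14.png

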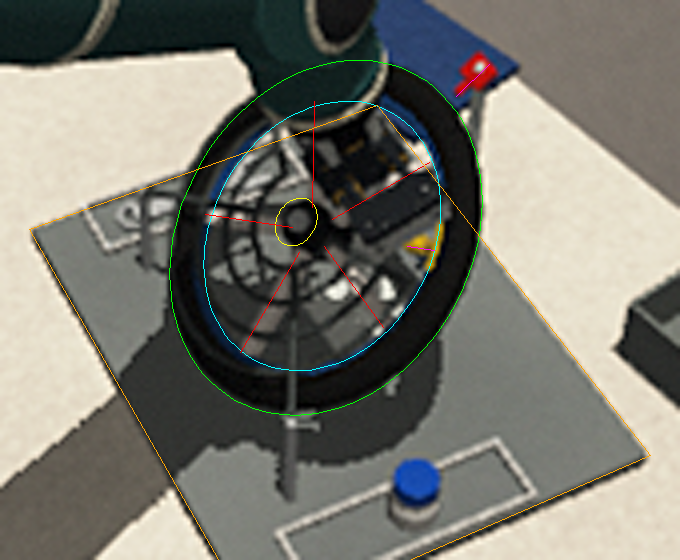

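Emit:
move_arm:
  series:
    - [[2, 7, 0, 0, 0, 0, -1], [3, 4, 2, 0, 0, 0, -1], [3, 5, 2, 0, 0, 0, -1], [3, 5, 1, 0, 0, 0, -1], [2, 5, 1, 0, 0, 0, -1], [2, 4, 1, 0, 0, 0, -1]]

```text
t: 12.4
tool_pos: [0.611, -0.0683, 0.2026]
orientation: [0.983, -0.093, 0.156, 0.015]
wrist_force: [-1.6, -2.4, -1.7]
grip_width: 0.006
```

```bash
python3 nxt.py .055 8 38 5
python3 -c "
from h import *
draw('side',G,-28,'pics/side15.png',box=(230,150,400,290))"
```

```text
[0.04 0.01 0.02] [ 0.79  0.42 -0.93  1.89  0.61  0.75 -2.21] 12.4 [-1.6 -2.4 -1.7]
finger plane u,v,r,ang 58.50541299755542 -10.86647537563475 59.50599664826901 -10.521905541171886 lift 0.5337480666178975
8.0 [-1.  -0.6 -1.4]
13.0 [1.5 4.3 0.6]
18.0 [1.3 4.6 0.3]
23.0 [1.  4.8 0.1]
28.0 [ 0.7  4.9 -0.2]
33.0 [ 0.3  5.  -0.5]
38.0 [-0.1  5.1 -0.9]
```

View pics/side15.png

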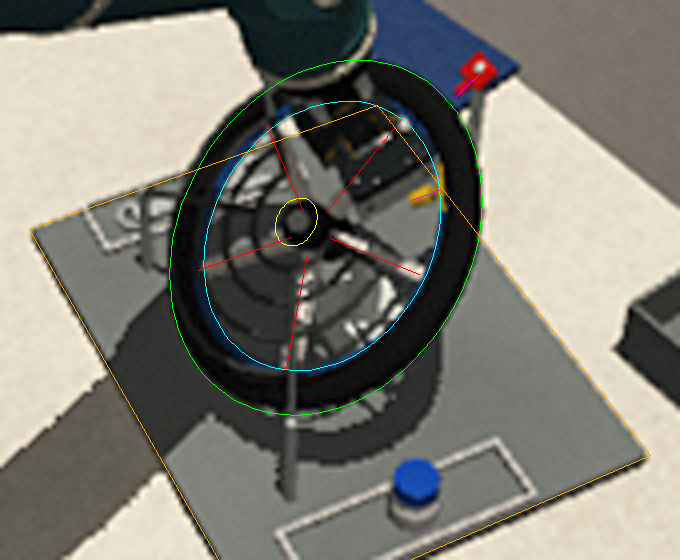

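Emit:
move_arm:
  series:
    - [[1, 4, 0, 0, 0, 0, -1], [1, 4, 0, 0, 0, 0, -1], [1, 5, 0, 0, 0, 0, -1], [1, 5, 0, 0, 0, 0, -1], [0, 4, -1, 0, 0, 0, -1], [0, 0, 0, 0, 0, 0, -1]]

```text
t: 13.05
tool_pos: [0.615, -0.0454, 0.2016]
orientation: [0.983, -0.093, 0.156, 0.015]
wrist_force: [-0.1, 0.4, -1.0]
grip_width: 0.005
```

```bash
python3 nxt.py .055 28 43 5
python3 -c "
from h import *
draw('side',G,-5,'pics/side16.png',box=(230,150,400,290))
draw('top',G,-5,'pics/top16.png',box=(215,100,395,255))
for c in('side','top'):
  for l in ('stem_mid','top_mark'): print(c,l,[(r['p'],r['point']) for r in mark_of(c,l)][:2],proj(c,wp(G,.1,0)))
"
```

```text
[-0.01  0.04 -0.06] [ 0.74  0.43 -0.92  1.89  0.63  0.76 -2.26] 13.05 [-0.1  0.4 -1. ]
finger plane u,v,r,ang 57.801028553687935 12.343909671870275 59.10440768548096 12.054922352925713 lift -0.03314538795429027
28.0 [-0.5 -4.9  0.4]
33.0 [ 0.3  5.  -0.5]
38.0 [-0.1  5.1 -0.9]
43.0 [-0.5  5.1 -1.2]
side stem_mid [(0.97, [328.1, 186.0]), (0.15, [390.4, 328.8])] [[330.76268254 186.33103654]]
side top_mark [(0.97, [329.8, 188.7])] [[330.76268254 186.33103654]]
top stem_mid [(0.95, [307.4, 145.6])] [[309.26443428 148.70534335]]
top top_mark [(0.95, [311.9, 148.8])] [[309.26443428 148.70534335]]
```

View pics/side16.png

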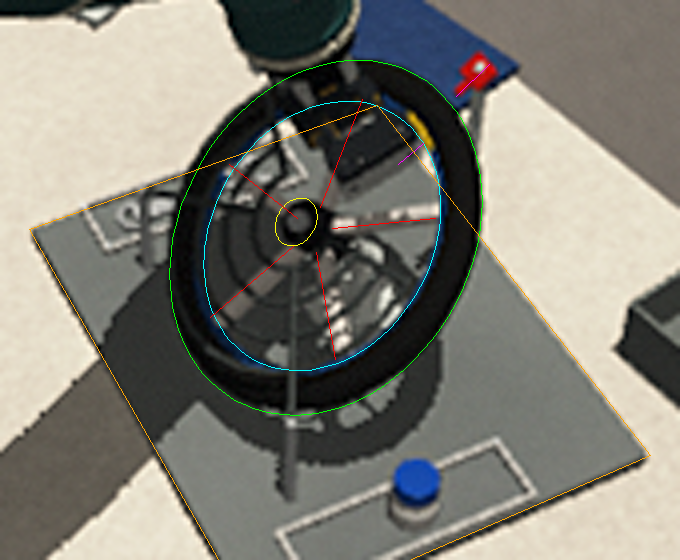

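View pics/top16.png

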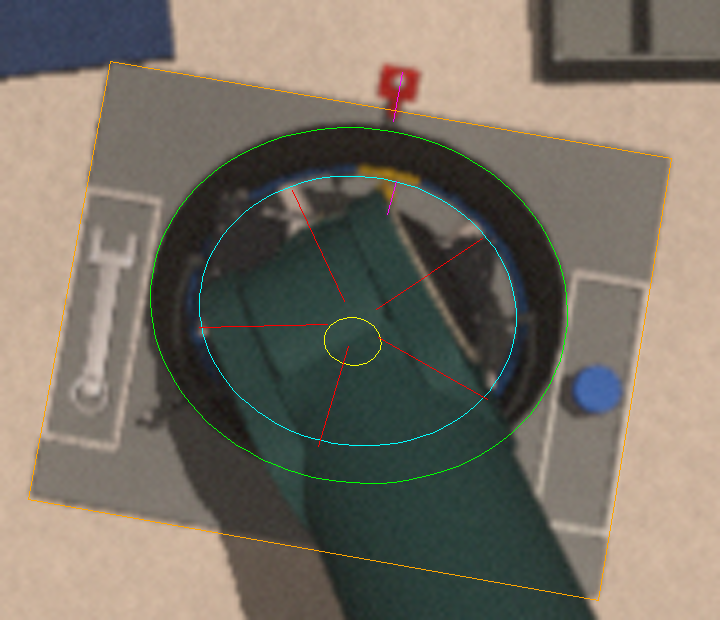

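Emit:
move_arm:
  series:
    - [[0, -4, 0, 0, 0, 0, -1], [-3, 0, 9, 0, 0, 0, -1], [-5, 0, 16, 0, 0, 0, -1], [-5, 1, 16, 0, 0, 0, -1], [-5, 1, 16, 0, 0, 0, -1], [-5, 1, 15, 0, 0, 0, -1], [-30, 0, 30, 0, 0, 0, -1], [-40, 0, 30, 0, 0, 0, -1], [-40, 0, 20, 0, 0, 0, -1], [0, 0, 0, 0, 0, 0, -1]]

```text
t: 14.35
tool_pos: [0.5046, -0.0503, 0.3424]
orientation: [0.983, -0.094, 0.155, 0.019]
wrist_force: [0.4, 0.7, -0.6]
grip_width: 0.002
```

```bash
python3 nxt.py .055 28 33 5
python3 -c "
from h import *
draw('side',G,-1,'pics/side17.png',box=(230,150,400,290))
draw('top',G,-1,'pics/top17.png',box=(215,100,395,255))
for c in('side','top'):
  for l in ('stem_mid','top_mark'): print(c,l,[(r['p'],r['point']) for r in mark_of(c,l)][:2],proj(c,wp(G,.1,0)))
"
```

```text
[ 0.47 -0.14  0.16] [ 1.22 -0.08 -1.14  1.94 -0.04  0.93 -1.67] 14.35 [ 0.4  0.7 -0.6]
finger plane u,v,r,ang -5.540055418745381 -13.28535952078352 14.39419993050129 -112.63635864227213 lift 190.8152453625849
28.0 [ 1.099e+02  1.000e-01 -1.404e+02]
33.0 [ 0.3  5.  -0.5]
side stem_mid [(0.96, [330.8, 185.5])] [[330.76268254 186.33103654]]
side top_mark [(0.85, [331.1, 185.9]), (0.5, [309.1, 236.3])] [[330.76268254 186.33103654]]
top stem_mid [(0.8, [309.7, 148.9])] [[309.26443428 148.70534335]]
top top_mark [(0.77, [310.7, 148.3])] [[309.26443428 148.70534335]]
```

View pics/side17.png

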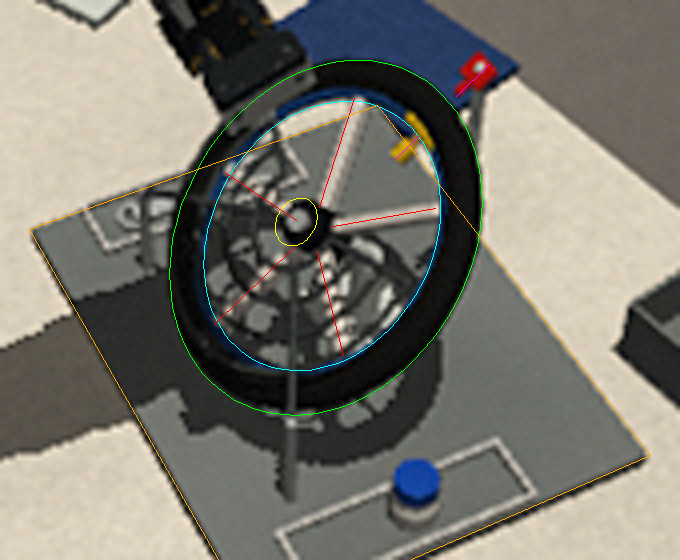

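View pics/top17.png

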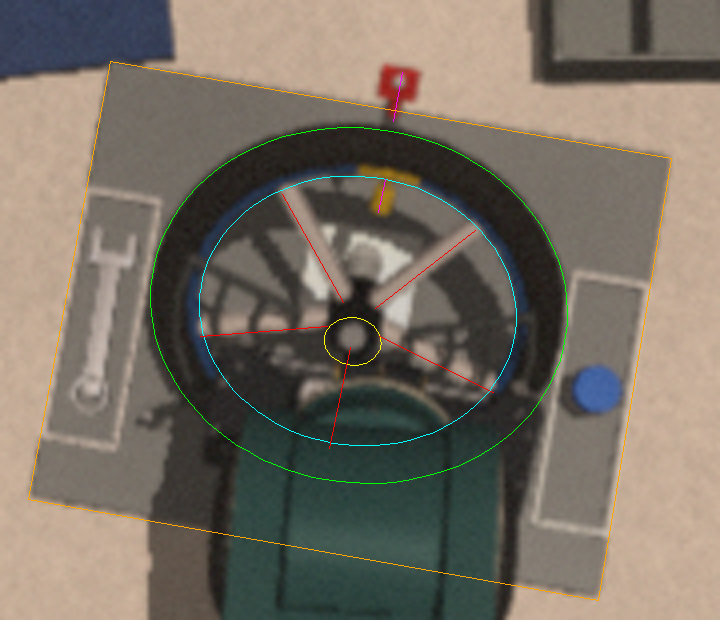

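Emit:
move_arm:
  series:
    - [[0, 0, 0, 0, 0, 0, -1], [0, 0, 0, 0, 0, 0, -1], [0, 0, 0, 0, 0, 0, -1]]

```text
t: 14.95
tool_pos: [0.5058, -0.0506, 0.3396]
orientation: [0.984, -0.094, 0.153, 0.015]
wrist_force: [0.4, -0.6, -0.1]
grip_width: -0.001
```

```bash
python3 -c "
from bench import *
print(monitor.get_state()['wrist_force'],order.sign_off())"
```

```text
the job is handed in; nothing more can be done
[ 0.42212108 -0.62891602 -0.05762589] None
```

I turned the wheel about 146° counter-clockwise with the closed fingertips, in two pushes on successive spokes. I then drew the hand clear and handed the job in at about 15 s; no verdict is reported.

- **Stem position:** by the networks, the stem is within about 1 px of the top mark in both cameras. My overlay and a hand-drawn hub-to-pointer line put it 1–3° short of the top, about 2–5 mm, which is inside the 12 mm limit.
- **Wheel at rest:** I did not measure its speed; the fingers let go of it about 1.5 s before hand-in.
- **Forces:** wrist readings stayed under about 4 N. I saw no sign of touching the tyre, the stem or the guard.
- **Disagreements:** the two cameras differed by 2–4 mm on where the wheel sits. My first tool tilt of 40° put a wrist joint at the edge of its range, so I backed off to 18° from vertical before making any contact.
- **Not checked:** I made no separate measurement of the bystanders at the end. The arm passed well above them, and the spanner and jar look unmoved in the last top picture.

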